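# Refit a junction box cover with its quarter-turn stud

### The arm

A 7-joint arm with a two-finger parallel gripper is mounted at the origin on the work surface. World frame = base frame: x ahead of the robot, y to its left, z up, the work surface at z = 0. Lengths are in mm, angles in rad, forces in N, time in s.
With the tool pointing down it reaches from about 400 to 875 mm from the base axis. Payload 4.4 kg.
Tool frame: the origin (TCP) lies at the very end of the fingers, on their centre line; the grasp point (between the pads) lies 19 mm behind it; z points along the fingers, x is the direction in which the jaws open and shut, and the axes are right-handed (so a half turn about z gives the same grasp; the last joint's range is limited). The gripper opens to 85 mm and grips with 20 to 120 N. Pads are 22 mm wide; open, the fingers measure 114 mm over their backs; the gripper's body (76 mm by 85 mm) begins 54 mm behind the grasp point. The pads swing forward as they close: fully open they stand 13 mm farther back than shut.
Start: joints at [-0.066, 0.628, 0.038, 1.517, -0.027, 0.996, -0.02], TCP at [650.014, 0.027, 231.313] pointing down, gripper open.
Joint ranges: [-3.06, 3.06], [-0.37, 2.12], [-1.25, 1.32], [0.18, 2.47], [-1.1, 4.24], [0.23, 1.98], [-2.94, 2.94]. Speed limits (rad/s): [2.57, 2.57, 3.14, 3.14, 3.14, 3.14, 3.14].

### API

Orientations are given as [roll, pitch, yaw] about the fixed x, y, z axes, in that order (R = Rz(yaw) Ry(pitch) Rx(roll)).
In Python, from cell import telemetry, get_image, get_calibration, ctrl gives the robot as it stands. The module is installed in compiled form; this text tells all that it offers.
- The arm moves only by the tool arm_command, never from a script. Its arguments are lists of equal length, an entry for each row: "rot": the turn, a rotation vector about the world's x, y, z in degrees, a list of three; "slide": the shift along the world's x, y, z in mm, a list of three; "gripper": the finger opening in mm, from 0 to 85.4. A call has 1 to 5 rows; each row shifts and turns the pose as measured when the row begins; what a row does not reach is not made up. A row lasts 1/12 s, in which the tool goes at most 41.7 mm and 7.16 degrees, less where a joint would pass 70% of its speed; a pose out of reach is approached as far as the arm can. A call with a gripper value outside its range is refused whole. The fingers move at their own pace and stop on an object; the grip force is fixed at half the most. Time passes only in rows, so rows that do not move let the fingers close. It gives the time, the measured TCP pose, the force and the opening at its end, in the units of the state.
- telemetry.read_state(): the state, without advancing time (a new reading comes with each control period).
- get_image(name): name is "scene" or "side" or "wrist"; returns (picture, depth): 420x560x3 uint8, red, green, blue; 420x560 float32, mm along the optical axis (not along the pixel's ray), 0 where there is no reading.
- get_calibration(name): a dict with "fx", "fy", "cx", "cy" (pixels), "xyz" and "attitude" of the camera in the world. Camera axes: x right, y up, looking along -z (the intrinsics and any distortion apply to the point x, -y, -z); pixel columns grow to the right and rows downward; lengths in mm; the calibration is good to about 2 mm. A picture is of the moment at which its call begins: read the wrist's pose just before it. get_calibration takes no time and is no camera call; for the wrist camera it gives the pose at the moment of the call.
- ctrl.finish_job(): hands the job in, once; it reports no verdict.
The state is a dict: "clock": time; "qpos": joint angles; "qd": joint speeds; "tau": joint torques, N m; "eef_pos": TCP position; "tool_rot": TCP orientation; "force": force on the tool from outside, world axes, zero at the start; "torque": the same for the moment, N m; "width": finger opening in mm.
Only numpy, scipy, OpenCV 4.12 (cv2) and the standard library are available. Lean on these libraries where they do the work, as an engineer would, in place of code of your own. Each camera call takes 0.05 s, during which the arm holds its last target.

### The job

Put the loose grey cover back on the open junction box so that it sits fully home all round, with its wing-headed stud still unlocked. Then press the wing head down through the slotted catch and turn it a quarter turn clockwise until it catches, and let go so that the stud springs up into the catch. Bear down by feel and only as hard as the stud needs (about 20 N on the wing, at no time more than 30 N), never force the turn, and leave the other parts on the bench where they are.

Things in the scene. Friction and masses are not known exactly. Their poses are not given: they have to be found in the camera images.
- box: Open-topped grey steel junction box fixed on the bench: outside 150 mm along its x, 110 mm along its y, 60 mm high, walls 5 mm. Origin under its centre, z up. Inside, below the middle of its mouth, is the slotted catch (see mouth).
- mouth (a point): Middle of the box's mouth, at rim height, box axes. Below it two steel lands leave a slot 10 mm wide along box x; the pin passes only lying along it (within 0.2 rad) and cannot turn until it is under the ridge. Lands' top: 29.5 to 42.5 mm over the bench, set differently each time, unmeasured. The ridge lies 5 mm under that top; from about 1.4 rad the pin rises into a 2 mm notch. A rigid floor lies 1.8 mm under the passing pin.
- cover: Loose grey steel cap lid, 160 x 120 mm, about 0.34 kg. Origin under its centre at the skirt's lower edge (on the bench at start), x along the long side, z up; plate underside at 22 mm, top at 26. The skirt goes outside the box with 1.8 mm play a side; flared lip (166 x 126 mm, 4 mm lead-in); either way round fits. Home: plate on the rim, origin 38 mm above the box's. Can be lifted by the wing.
- stud (a joint): Angle (rad) of the quarter-turn stud in the cover: 0 = unlocked, wing and cross-pin along the cover's x (a stop); grows clockwise seen from above to a stop at 1.6. Light friction (0.04 N m) keeps it where it is left; starts between 0 and 0.4. Caught above 1.35.
- wing (a point): Centre of the stud's wing head: steel bar 36 mm long (its x), 10 thick (y), 24 high, 68 mm above the cover's origin with the stud up, at the cover's centre, on a neck 14 mm across and 30 high. Plunges up to 26.5 mm on a spring (5 N + 0.2 N per mm). 11 to 24 mm frees the pin to pass the ridge; 1.8 mm deeper it bottoms hard: force rises suddenly above the spring's 7 to 10 N.
- pin (a point): Centre of the stud's square steel cross-pin under the cover, 26 mm long (its x), 5 x 5 thick, 60 mm below the wing's centre: 8 mm above the cover's origin with the stud up, so 46 mm above the bench with the cover home, and 24 to 37 mm above it when caught.
- flange: Bystander: plain steel flange ring lying flat, 100 mm across, bore 48, 18 high, beyond the work area; origin under its centre
- nipple: Bystander: short copper-coloured pipe piece standing upright, 34 mm across, 45 high, in front of the robot, between the task's things; origin under its centre
- washers: Bystander: dark steel washer ring lying flat, 56 mm across, 12 high, between and a little beyond the task's things; origin under its centre
- carton: Bystander: small white carton 75 x 55 x 45 mm high; origin under its centre
- wrench: Bystander: steel wrench lying flat at the right side
- tin: Bystander: closed green tin, 72 mm across, 85 high, at the left side; origin under its centre
- bearing: Bystander: solid steel disc, 60 mm across, 20 high, at the left side; origin under its centre
Not all that is in view belongs to the job. Leave any pink or red look-alike of the box alone.

How it is judged:
By the outcome, as a careful person would: the job done as asked, in the order asked, and still so for the second after the job is handed in, with the robot touching nothing.
It also fails if it takes over 64 s, if anything falls off the work surface, if the arm or the gripper's body presses on something with over 40 N, if the wrist force passes 120 N, or if a joint passes its speed limit or range.

## Working session

There is one attempt and no reset: what is moved stays moved. The work goes in short steps, Python scripts to look and compute and a tool call to move; the robot and the scene stay as the last step left them, time stands still between calls to the robot, and variables do not carry over. Pictures are saved under pics/ and viewed, and the job is handed in when it is done.

Besides the shell and the picture viewer there is one more tool, called after ">>>" by a JSON object that holds its "op" and its "data". arm_command: Moves the arm, as the interface text tells. Its arguments: {"type":"object","properties":{"rot":{"type":"array"},"slide":{"type":"array"},"gripper":{"type":"array"}},"required":["rot","slide","gripper"]}

```bash
mkdir -p pics; python3 - <<'E'
from cell import telemetry, get_image, get_calibration
import cv2, numpy as np
print(telemetry.read_state())
for n in ("scene","side","wrist"):
    c=get_calibration(n); print(n,c)
    im,d=get_image(n); cv2.imwrite(f"pics/{n}0.png",im[:,:,::-1]); np.save(f"pics/{n}0.npy",d); print(d.min(),d.max())
E
```

```text
{'clock': 0.0, 'qpos': array([-0.06577492,  0.62933153,  0.03843315,  1.51840935, -0.02697274,
        0.99630515, -0.02003063]), 'qd': array([-3.91895956e-04,  1.02749177e-03, -1.75284947e-03,  2.09115137e-04,
        1.65089827e-03,  9.50282075e-06,  1.88642680e-03]), 'tau': array([-1.11932164e-03, -5.63405585e+01,  1.22606792e+00, -1.93450052e+01,
        1.09587883e-02,  1.05136272e-02, -8.84369996e-06]), 'eef_pos': array([6.49350769e+02, 8.74204894e-03, 2.30385182e+02]), 'tool_rot': array([ 3.14154915e+00,  1.93509152e-03, -3.47285942e-05]), 'force': array([ 0.07015112, -1.02969662,  0.45175738]), 'torque': array([ 0.04327896, -0.0335903 ,  0.01451514]), 'width': 85.5418959309251}
scene {'fx': 479.92444984189024, 'fy': 479.92444984189024, 'cx': 274.47058811699884, 'cy': 215.93952971900546, 'xyz': array([1398.88564979,  793.81562086,  813.51800199]), 'attitude': array([ 1.03272756, -0.00562105,  2.31133826])}
0.0 3793.0193
side {'fx': 459.8396088543883, 'fy': 459.8396088543883, 'cx': 274.8794296437023, 'cy': 212.6790328350221, 'xyz': array([  280.44127373, -1015.55204855,   667.75662078]), 'attitude': array([ 1.05258242,  0.00861085, -0.23353863])}
0.0 3414.6697
wrist {'fx': 372.14323172164836, 'fy': 372.14323172164836, 'cx': 274.6582754246265, 'cy': 207.4607789577315, 'xyz': array([650.95355925,  78.67302929, 372.88741912]), 'attitude': array([-3.16059355e-01,  1.15280622e-03, -1.13068627e-04])}
0.0 1365.8622
```

View pics/scene0.png

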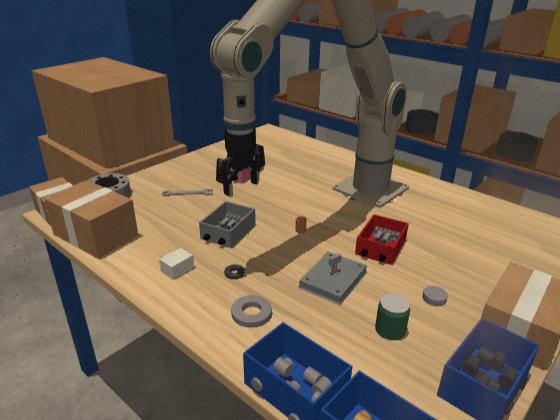

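View pics/side0.png

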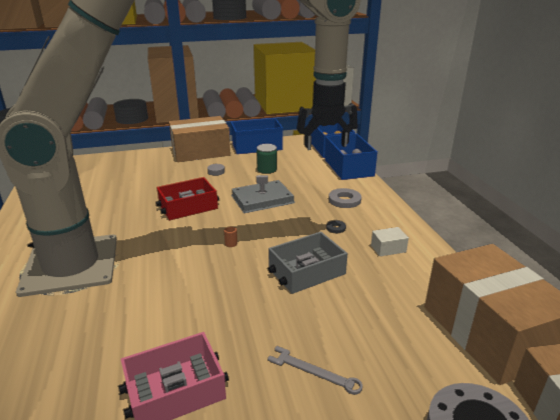

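View pics/wrist0.png

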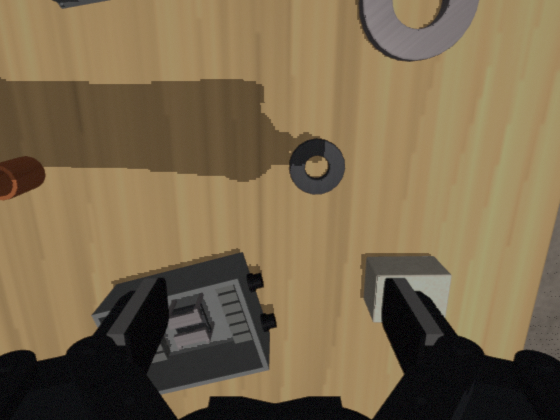

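The scene view shows the grey box at about (228,224), the cover with its wing at (334,277), and the red box at (383,238). In the side view the grey box is at (308,262), the cover at (263,195), and a pink look-alike at (175,378). I'll measure the box and cover next.

```bash
cat > h.py <<'E'
import numpy as np, cv2
from scipy.spatial.transform import Rotation as R
from cell import telemetry, get_image, get_calibration
def cloud(c,d):
    v,u=np.mgrid[0:d.shape[0],0:d.shape[1]]
    p=np.stack([(u-c['cx'])/c['fx']*d,-(v-c['cy'])/c['fy']*d,-d],-1)
    return p@R.from_euler('xyz',c['attitude']).as_matrix().T+c['xyz']
def proj(c,P):
    q=(np.atleast_2d(P)-c['xyz'])@R.from_euler('xyz',c['attitude']).as_matrix()
    return np.stack([c['cx']+c['fx']*q[:,0]/-q[:,2],c['cy']-c['fy']*q[:,1]/-q[:,2]],1)
def ray(c,u,v,z):
    r=R.from_euler('xyz',c['attitude']).as_matrix()@np.array([(u-c['cx'])/c['fx'],-(v-c['cy'])/c['fy'],-1])
    return c['xyz']+r*(z-c['xyz'][2])/r[2]
E
python3 - <<'E'
from h import *
for n,cen in (("scene",((334,285),(228,224))),("side",((263,197),(308,262)))):
    c=get_calibration(n); d=np.load(f"pics/{n}0.npy"); P=cloud(c,d)
    ok=d>0
    for u,v in cen: print(n,u,v,P[v,u], "bench z", [P[300,v0,2].round(1) for v0 in (150,250)])
    cov0=P[cen[0][1],cen[0][0]]; box0=P[cen[1][1],cen[1][0]]
    def near(p,r): return ok&(np.hypot(P[...,0]-p[0],P[...,1]-p[1])<r)
    m=near(cov0,130)&(P[...,2]>21)&(P[...,2]<31)
    k,lab,st,ce=cv2.connectedComponentsWithStats(m.astype(np.uint8)); i=1+np.argmax(st[1:,4]); m=lab==i
    r=cv2.minAreaRect(P[m][:,:2].astype(np.float32)); print("cover",st[i,4],r,P[m][:,2].mean())
    m=near(cov0,110)&(P[...,2]>62)&(P[...,2]<90)
    print("wing",m.sum(),cv2.minAreaRect(P[m][:,:2].astype(np.float32)) , np.percentile(P[m][:,2],[5,50,95,99]))
    m=near(cov0,110)&(P[...,2]>76)&(P[...,2]<84);print("wingtop",m.sum(),cv2.minAreaRect(P[m][:,:2].astype(np.float32)))
    m=near(box0,130)&(P[...,2]>55)&(P[...,2]<66)
    print("rim",m.sum(),cv2.minAreaRect(P[m][:,:2].astype(np.float32)),P[m][:,2].mean())
E
```

```text
scene 334 285 [573.65108952 253.88007338  25.6579923 ] bench z [np.float64(0.9), np.float64(19.0)]
scene 228 224 [ 567.78795359 -153.23262041   36.47276851] bench z [np.float64(0.9), np.float64(19.0)]
cover 1513 ((531.1564331054688, 220.13414001464844), (162.72731018066406, 122.82347869873047), 9.445775985717773) 25.9750423701827
wing 89 ((530.7742309570312, 220.1360321044922), (13.243380546569824, 38.9253044128418), 73.09229278564453) [64.44468537 74.55314733 81.09327644 81.94471201]
wingtop 39 ((531.2229614257812, 219.5337677001953), (12.320202827453613, 32.38914108276367), 77.26738739013672)
rim 284 ((556.9075317382812, -166.07943725585938), (157.7319793701172, 114.67695617675781), 14.865256309509277) 58.742414400312526
side 263 197 [524.44631771 189.07137413  22.11305861] bench z [np.float64(0.1), np.float64(-0.1)]
side 308 262 [ 552.20890656 -182.80072213   37.15002455] bench z [np.float64(0.1), np.float64(-0.1)]
cover 952 ((526.7119140625, 218.82894897460938), (161.5816650390625, 125.7240982055664), 9.137259483337402) 25.277311541846164
wing 77 ((527.1160278320312, 218.84628295898438), (15.585348129272461, 34.135704040527344), 70.81619262695312) [63.77228383 73.21085919 79.95588183 81.00239591]
wingtop 28 ((527.1756591796875, 219.45570373535156), (14.412352561950684, 33.92432403564453), 70.2955322265625)
rim 473 ((554.31884765625, -166.15390014648438), (153.37884521484375, 115.30876922607422), 15.447004318237305) 58.403125163179205
```

>>> {"op": "arm_command", "data": {"rot": [[0,0,7],[0,0,7],[0,0,7],[0,0,7],[0,0,7]], "slide": [[-12,22,0],[-12,22,0],[-12,22,0],[-12,22,0],[-12,22,0]], "gripper": [85,85,60,60,60]}}

```text
clock: 0.57
eef_pos: [588.7, 104.2, 228.3]
tool_rot: [3.135, 0.003, 0.619]
force: [0.2, -0.4, 0.3]
width: 59.9
```

>>> {"op": "arm_command", "data": {"rot": [[0,0,7],[0,0,7],[0,0,7],[0,0,7],[0,0,7]], "slide": [[-12,22,0],[-12,22,0],[-12,22,0],[-12,22,0],[-12,22,0]], "gripper": [60,60,60,60,60]}}

```text
clock: 0.98
eef_pos: [524.3, 218.3, 227.4]
tool_rot: [3.136, 0.005, 1.244]
force: [-0.8, -0.1, -0.8]
width: 60.3
```

```bash
python3 - <<'E'
from h import *
s=telemetry.read_state(); c=get_calibration("wrist"); print(s['eef_pos'],s['tool_rot'],s['qpos'],s['force'])
im,d=get_image("wrist"); cv2.imwrite("pics/w1.png",im[:,:,::-1])
P=cloud(c,d); ok=d>0
def near(p,r): return ok&(np.hypot(P[...,0]-p[0],P[...,1]-p[1])<r)
m=near((529,219),130)&(P[...,2]>20)&(P[...,2]<31)
r=cv2.minAreaRect(P[m][:,:2].astype(np.float32)); print("cover",m.sum(),r,np.median(P[m][:,2]))
m=near((529,219),40)&(P[...,2]>70)&(P[...,2]<90)
print("wing",m.sum(),cv2.minAreaRect(P[m][:,:2].astype(np.float32)) , np.percentile(P[m][:,2],[5,50,95,99]))
E
```

```text
[524.29868091 218.2901334  227.38870576] [3.13580604 0.00542415 1.24411195] [-0.24638539  0.52763939 -0.30744572  1.75078046  0.20687988  0.89454401
  0.59935673] [-0.83301203 -0.05746225 -0.84278721]
cover 20112 ((530.7919921875, 219.12646484375), (159.93814086914062, 119.99102020263672), 8.889962196350098) 26.163135720457007
wing 542 ((530.41015625, 219.1907501220703), (9.96263599395752, 36.06564712524414), 76.85848236083984) [77.25219766 79.9042899  81.19368738 81.73397907]
```

View pics/w1.png

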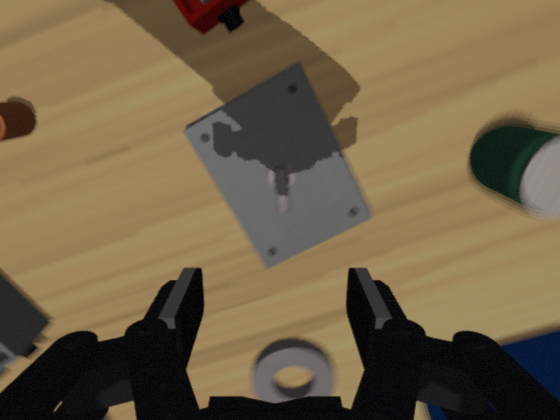

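The wrist view shows the cover at (280,165) with the wing at (282,190). It measures centre (530.6, 219.1), yaw 8.9°, wing at −13°.

>>> {"op": "arm_command", "data": {"rot": [[0,0,3],[0,0,2.6],[0,0,0],[0,0,0],[0,0,0]], "slide": [[3,0.4,-28],[3,0.4,-30],[0,0,-30],[0,0,-25],[0,0,0]], "gripper": [60,60,50,40,40]}}

```text
clock: 1.45
eef_pos: [526.0, 231.2, 113.1]
tool_rot: [3.136, -0.006, 1.367]
force: [-0.3, -0.1, 0.1]
width: 40.2
```

>>> {"op": "arm_command", "data": {"rot": [[0,0,-0.7],[0,0,0],[0,0,0]], "slide": [[4.5,-12,-23],[0,0,0],[0,0,0]], "gripper": [40,40,40]}}

```text
clock: 1.7
eef_pos: [530.8, 219.7, 90.6]
tool_rot: [3.137, -0.006, 1.354]
force: [1.2, 0.7, -0.4]
width: 40.3
```

>>> {"op": "arm_command", "data": {"rot": [[0,0,-0.7],[0,0,0],[0,0,0],[0,0,0],[0,0,0]], "slide": [[-0.3,-0.6,-16],[0,0,-15],[0,0,0],[0,0,0],[0,0,0]], "gripper": [40,40,40,5,5]}}

```text
clock: 2.12
eef_pos: [535.2, 222.9, 68.1]
tool_rot: [3.127, -0.014, 1.341]
force: [-0.1, -1.4, -0.3]
width: 16.7
```

>>> {"op": "arm_command", "data": {"rot": [[0,0,0],[0,0,0],[0,0,0]], "slide": [[0,0,0],[0,0,0],[0,0,0]], "gripper": [5,5,5]}}

```text
clock: 2.37
eef_pos: [536.2, 223.7, 71.2]
tool_rot: [3.125, -0.016, 1.341]
force: [-0.5, -0.4, -2.8]
width: 8.1
```

```bash
python3 - <<'E'
from h import *
s=telemetry.read_state(); c=get_calibration("wrist"); print(s)
im,d=get_image("wrist"); cv2.imwrite("pics/w2.png",im[:,:,::-1])
im,d=get_image("side"); cv2.imwrite("pics/s2.png",cv2.resize(im[120:260,180:360,::-1],None,fx=4,fy=4))
s=telemetry.read_state(); print(s['eef_pos'],s['width'],s['force'])
E
```

```text
{'clock': 2.3667, 'qpos': array([-0.28285942,  0.74993996, -0.25044996,  1.86004777,  0.32778057,
        0.54809324,  0.59425159]), 'qd': array([-1.84069562e-04, -1.15640496e-02, -4.47908965e-03, -1.83195367e-03,
       -3.04169555e-03,  6.43914282e-03, -9.02638985e-05]), 'tau': array([-2.52490706e-02, -5.63000357e+01, -3.14990692e+00, -1.26156771e+01,
        1.66274415e-02, -1.14278295e-01, -3.03585985e-04]), 'eef_pos': array([536.23149393, 223.69427007,  71.16274724]), 'tool_rot': array([ 3.124715  , -0.01565282,  1.34084343]), 'force': array([-0.4980414 , -0.40626169, -2.76922044]), 'torque': array([ 0.05561692, -0.01593869, -0.0206487 ]), 'width': 8.103129051559563}
[536.11675184 223.67454235  70.86306912] 7.72812832966043 [ 0.21671865  0.76097676 -3.21008519]
```

View pics/w2.png

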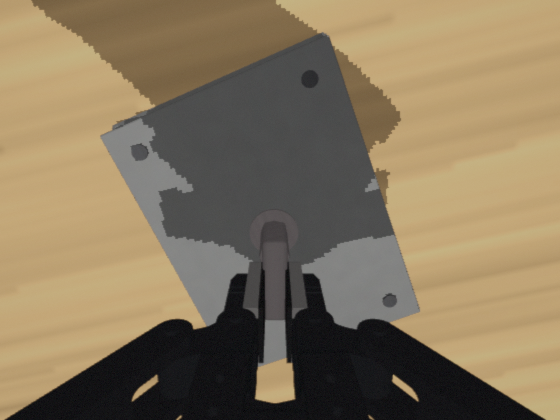

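View pics/s2.png

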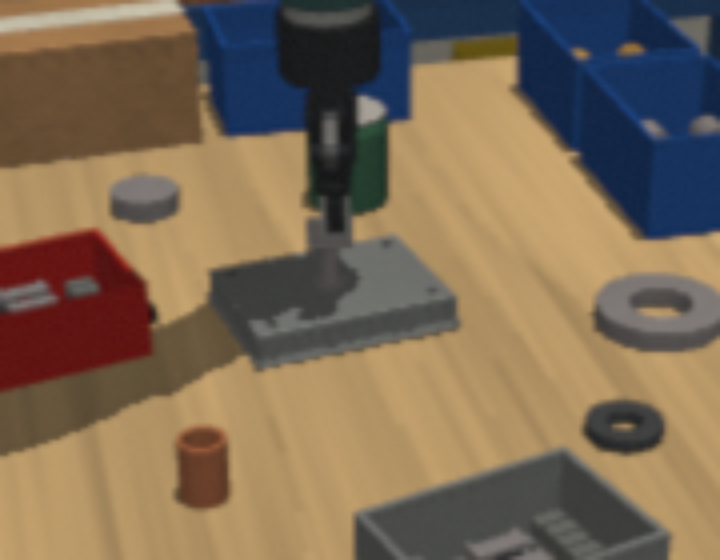

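The grip caught the wing only near its top (TCP z 71) and the tool is tilted about 1°. I'll open, correct the pose and go lower.

```bash
cat >> h.py <<'E'
def corr(yaw,pos=None):
    s=telemetry.read_state()
    c=R.from_euler('xyz',s['tool_rot']); t=R.from_euler('xyz',[np.pi,0,np.radians(yaw)])
    print('rot',np.degrees((t*c.inv()).as_rotvec()).round(2),'slide',(np.array(pos)-s['eef_pos']).round(1) if pos is not None else '', 'F',s['force'].round(1),'T',s['torque'].round(2),'w',round(s['width'],1),'clk',s['clock'],'q',s['qpos'].round(2))
E
python3 -c "
from h import *
corr(76.9,[530.6,219.1,60])"
```

```text
rot [-0.65  1.13  0.08] slide [ -5.5  -4.6 -10.9] F [ 0.2  0.8 -3.2] T [-0.01  0.08  0.04] w 7.7 clk 2.4667 q [-0.28  0.75 -0.25  1.86  0.33  0.55  0.59]
```

>>> {"op": "arm_command", "data": {"rot": [[0,0,0],[0,0,0]], "slide": [[0,0,0],[0,0,0]], "gripper": [40,40]}}

```text
clock: 2.63
eef_pos: [536.5, 223.9, 71.3]
tool_rot: [3.124, -0.016, 1.341]
force: [0.1, 0.8, -0.1]
width: 31.4
```

```bash
python3 -c "
from h import *
corr(76.9,[530.6,219.1,60])"
```

```text
rot [-0.68  1.17  0.09] slide [ -5.9  -4.8 -11.3] F [ 0.1  0.8 -0.1] T [-0.01  0.03  0.  ] w 31.4 clk 2.6333 q [-0.28  0.75 -0.25  1.86  0.33  0.55  0.59]
```

>>> {"op": "arm_command", "data": {"rot": [[-0.7,1.2,0],[0,0,0],[0,0,0]], "slide": [[-6,-4,0],[0,0,0],[0,0,0]], "gripper": [40,40,40]}}

```text
clock: 2.88
eef_pos: [531.2, 220.5, 72.1]
tool_rot: [3.141, -0.001, 1.341]
force: [-0.2, 0.5, -0.4]
width: 40.3
```

```bash
python3 - <<'E'
from h import *
corr(76.9,[530.6,219.1,60])
c=get_calibration("wrist")
im,d=get_image("wrist")
P=cloud(c,d); ok=d>0
m=ok&(np.hypot(P[...,0]-530,P[...,1]-219)<130)&(P[...,2]>23)&(P[...,2]<29)
r=cv2.minAreaRect(P[m][:,:2].astype(np.float32)); print("cover",m.sum(),r,np.median(P[m][:,2]))
cv2.imwrite("pics/w3.png",im[:,:,::-1])
E
```

```text
rot [-0.03  0.06  0.08] slide [ -0.6  -1.4 -12.1] F [-0.2  0.5 -0.4] T [-0.05  0.02  0.01] w 40.3 clk 2.8833 q [-0.28  0.75 -0.26  1.85  0.32  0.58  0.6 ]
cover 52418 ((532.7266845703125, 223.74227905273438), (160.14456176757812, 119.91712188720703), 9.243081092834473) 26.160837748304075
```

View pics/w3.png

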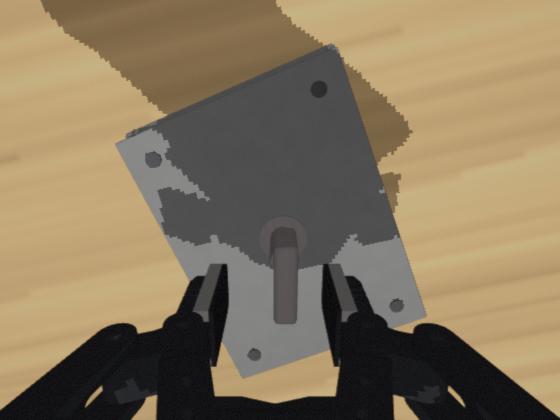

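The image shows the wing at (286,275) slightly right of the jaw centre. The cover was dragged to (532.7, 223.7).

>>> {"op": "arm_command", "data": {"rot": [[0,0,0],[0,0,0],[0,0,0]], "slide": [[1.5,3,-12],[0,0,0],[0,0,0]], "gripper": [40,40,40]}}

```text
clock: 3.18
eef_pos: [533.6, 224.2, 59.1]
tool_rot: [3.139, -0.002, 1.341]
force: [0.1, 0.6, 0.8]
width: 39.9
```

```bash
python3 -c "
from h import *
corr(76.9,[532.7,223.5,60])"
```

```text
rot [-0.09  0.16  0.09] slide [-0.9 -0.7  0.9] F [0.1 0.6 0.8] T [ 0.   -0.05  0.05] w 39.9 clk 3.1833 q [-0.29  0.77 -0.25  1.85  0.33  0.55  0.59]
```

>>> {"op": "arm_command", "data": {"rot": [[0,0,0],[0,0,0],[0,0,0],[0,0,0]], "slide": [[-0.9,-0.7,0.5],[0,0,0],[0,0,0],[0,0,0]], "gripper": [20,5,5,5]}}

```text
clock: 3.52
eef_pos: [532.2, 223.6, 59.0]
tool_rot: [3.14, -0.002, 1.341]
force: [-0.0, 0.5, -1.5]
width: 9.0
```

>>> {"op": "arm_command", "data": {"rot": [[0,0,0],[0,0,0]], "slide": [[0,0,0],[0,0,0]], "gripper": [5,5]}}

```text
clock: 3.68
eef_pos: [532.2, 223.6, 59.0]
tool_rot: [3.14, -0.002, 1.341]
force: [1.5, 0.1, -0.9]
width: 8.4
```

```bash
python3 -c "
from h import *
corr(76.9,[532.7,223.5,60])"
```

```text
rot [-0.08  0.12  0.05] slide [ 0.5 -0.1  1. ] F [ 1.5  0.1 -0.9] T [-0.01 -0.04  0.01] w 8.4 clk 3.6833 q [-0.29  0.77 -0.25  1.86  0.33  0.55  0.59]
```

>>> {"op": "arm_command", "data": {"rot": [[0,0,6],[0,0,6],[0,0,6],[0,0,0],[0,0,0]], "slide": [[0,0,0],[0,0,0],[0,0,0],[0,0,0],[0,0,0]], "gripper": [5,5,5,5,5]}}

```text
clock: 4.1
eef_pos: [532.1, 223.9, 59.0]
tool_rot: [3.14, -0.002, 1.666]
force: [-0.6, 1.0, -0.4]
width: 8.6
```

```bash
python3 -c "
from h import *
corr(105,[532.7,223.5,59])"
```

```text
rot [-0.15  0.09  9.52] slide [ 0.6 -0.4 -0. ] F [-0.6  1.  -0.4] T [0.   0.02 0.08] w 8.6 clk 4.1 q [-0.24  0.78 -0.33  1.85  0.44  0.57  0.82]
```

>>> {"op": "arm_command", "data": {"rot": [[0,0,6],[0,0,4],[0,0,0],[0,0,0]], "slide": [[0,0,0],[0,0,0],[0,0,0],[0,0,0]], "gripper": [5,5,5,5]}}

```text
clock: 4.43
eef_pos: [531.8, 223.6, 59.0]
tool_rot: [3.14, -0.002, 1.835]
force: [-0.1, 0.0, -0.5]
width: 8.6
```

```bash
python3 - <<'E'
from h import *
corr(105,[532.7,223.5,59])
c=get_calibration("wrist")
im,d=get_image("wrist")
P=cloud(c,d); ok=d>0
m=ok&(np.hypot(P[...,0]-530,P[...,1]-219)<130)&(P[...,2]>23)&(P[...,2]<29)
r=cv2.minAreaRect(P[m][:,:2].astype(np.float32)); print("cover",m.sum(),r,np.median(P[m][:,2]))
cv2.imwrite("pics/w4.png",im[:,:,::-1])
E
```

```text
rot [-0.12  0.05 -0.15] slide [ 0.9 -0.1 -0. ] F [-0.1  0.  -0.5] T [ 0.02 -0.04 -0.02] w 8.6 clk 4.4333 q [-0.21  0.79 -0.38  1.85  0.49  0.59  0.94]
cover 52177 ((531.7544555664062, 221.96875), (159.4838104248047, 120.29605102539062), 15.516331672668457) 26.182506279339833
```

```bash
python3 - <<'E'
from h import *
c=get_calibration("wrist"); c=dict(c); c['xyz']=np.array([650.95355925,78.67302929,372.88741912]); c['attitude']=np.array([-3.16059355e-01,1.15280622e-03,-1.13068627e-04])
d=np.load("pics/wrist0.npy"); P=cloud(c,d)
m=(d>0)&(np.hypot(P[...,0]-556,P[...,1]+166)<110)&(P[...,2]>56)&(P[...,2]<65)
pts=P[m][:,:2]; print(m.sum(),np.median(P[m][:,2]),cv2.minAreaRect(pts.astype(np.float32)))
im=cv2.imread("pics/wrist0.png"); im[m]=(0,0,255); cv2.imwrite("pics/w0m.png",im)
a=np.radians(15.1);q=(pts-[556,-166])@np.array([[np.cos(a),-np.sin(a)],[np.sin(a),np.cos(a)]])
print(q.min(0),q.max(0),np.percentile(q,[.5,99.5],axis=0))
E
```

```text
1854 59.34413459552772 ((557.381103515625, -167.31097412109375), (151.26983642578125, 112.19432830810547), 15.867427825927734)
[-75.20358797 -57.47168642] [76.77698999 54.81691983] [[-73.7643988  -56.73153397]
 [ 76.49365068  54.41582494]]
```

View pics/w0m.png

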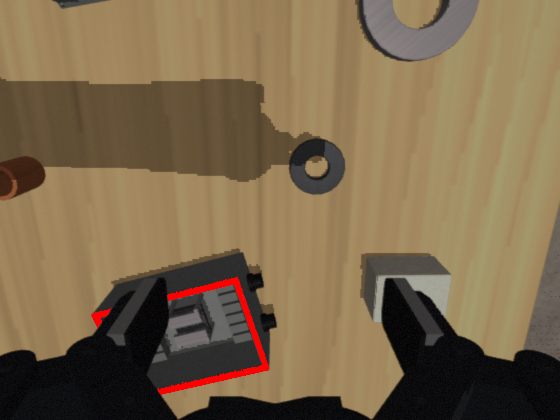

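>>> {"op": "arm_command", "data": {"rot": [[0,0,0],[0,0,0],[0,0,0],[0,0,0],[0,0,0]], "slide": [[0,0,10],[0,0,25],[0,0,25],[0,0,15],[0,0,0]], "gripper": [5,5,5,5,5]}}

```text
clock: 4.9
eef_pos: [528.3, 221.8, 136.0]
tool_rot: [-3.135, 0.001, 1.826]
force: [1.3, -0.3, -3.0]
width: 8.6
```

>>> {"op": "arm_command", "data": {"rot": [[0,0,0],[0,0,0],[0,0,0],[0,0,0],[0,0,0]], "slide": [[2,-10,5],[2,-20,5],[2,-30,5],[2,-30,0],[2,-30,0]], "gripper": [5,5,5,5,5]}}

```text
clock: 5.32
eef_pos: [535.7, 104.8, 151.3]
tool_rot: [-3.135, -0.005, 1.836]
force: [0.4, -0.5, -4.1]
width: 8.5
```

>>> {"op": "arm_command", "data": {"rot": [[0,0,0],[0,0,0],[0,0,0],[0,0,0],[0,0,0]], "slide": [[2,-30,0],[2,-30,0],[2,-30,0],[2,-30,0],[2,-30,0]], "gripper": [5,5,5,5,5]}}

```text
clock: 5.73
eef_pos: [540.7, -58.1, 147.6]
tool_rot: [-3.125, -0.003, 1.831]
force: [0.2, 0.6, -2.9]
width: 8.5
```

```bash
python3 -c "
from h import *
corr(105,[557.2,-167.3,140])"
```

```text
rot [ 0.07 -0.99  0.11] slide [  16.5 -109.2   -7.6] F [ 0.2  0.6 -2.9] T [ 0.04 -0.08  0.04] w 8.5 clk 5.7333 q [ 0.37  0.64 -0.49  1.87  0.42  0.75  1.48]
```

>>> {"op": "arm_command", "data": {"rot": [[0,-0.5,0],[0,-0.5,0],[0,0,0],[0,0,0],[0,0,0]], "slide": [[5,-30,0],[5,-30,0],[4,-20,0],[0,-8,0],[0,0,0]], "gripper": [5,5,5,5,5]}}

```text
clock: 6.15
eef_pos: [547.3, -165.8, 142.5]
tool_rot: [-3.128, 0.005, 1.811]
force: [-0.4, -0.3, -4.0]
width: 8.7
```

>>> {"op": "arm_command", "data": {"rot": [[0,0,0],[0,0,0]], "slide": [[0,0,0],[0,0,0]], "gripper": [5,5]}}

```text
clock: 6.32
eef_pos: [545.7, -164.7, 141.5]
tool_rot: [-3.126, 0.003, 1.81]
force: [0.0, -0.1, -3.6]
width: 9.0
```

```bash
python3 -c "
from h import *
corr(105,[557.2,-167.3,140])"
```

```text
rot [ 0.37 -0.84  1.31] slide [11.5 -2.6 -1.5] F [ 0.  -0.1 -3.6] T [ 0.06 -0.04 -0.04] w 9.0 clk 6.3167 q [ 0.54  0.68 -0.48  1.81  0.44  0.78  1.64]
```

>>> {"op": "arm_command", "data": {"rot": [[0.4,-0.8,1.5],[0,0,0],[0,0,0]], "slide": [[11.5,-2.6,0],[0,0,0],[0,0,0]], "gripper": [5,5,5]}}

```text
clock: 6.57
eef_pos: [556.4, -160.7, 141.3]
tool_rot: [-3.14, -0.005, 1.844]
force: [-0.6, -0.7, -3.0]
width: 8.7
```

```bash
python3 - <<'E'
from h import *
corr(105.2,[557.2,-167.3,140])
for n in ("wrist","scene","side"):
    c=get_calibration(n)
    im,d=get_image(n)
    P=cloud(c,d); ok=d>0
    zc=telemetry.read_state()['eef_pos'][2]-59+26
    m=ok&(np.hypot(P[...,0]-557,P[...,1]+167)<105)&(abs(P[...,2]-zc)<(5 if n=="wrist" else 5))
    r=cv2.minAreaRect(P[m][:,:2].astype(np.float32)); 
    A=np.c_[P[m][:,:2]-P[m][:,:2].mean(0),np.ones(m.sum())]
    print(n,"cover",m.sum(),r,np.median(P[m][:,2]), np.linalg.lstsq(A,P[m][:,2],rcond=None)[0])
    cv2.imwrite(f"pics/{n}5.png",im[:,:,::-1] if n=="wrist" else cv2.resize(im[120:320,150:400,::-1],None,fx=3,fy=3))
E
```

```text
rot [-0.23 -0.17 -0.46] slide [ 0.8 -6.6 -1.3] F [-0.6 -0.7 -3. ] T [0.02 0.06 0.03] w 8.7 clk 6.5667 q [ 0.55  0.69 -0.5   1.79  0.44  0.78  1.67]
wrist cover 52184 ((556.1657104492188, -162.29820251464844), (159.34921264648438, 120.24003601074219), 16.155302047729492) 108.5086192705452 [-3.86164117e-03  4.38837839e-03  1.08528260e+02]
scene cover 1005 ((557.0165405273438, -160.4328155517578), (166.20468139648438, 123.94295501708984), 15.666693687438965) 108.42453276129766 [-5.59580180e-03  2.66466028e-04  1.08385274e+02]
side cover 1920 ((553.2860107421875, -161.70758056640625), (162.3679962158203, 122.35917663574219), 15.78106689453125) 107.88304672646524 [-2.42833927e-03  5.61116640e-03  1.07804736e+02]
```

View pics/scene5.png

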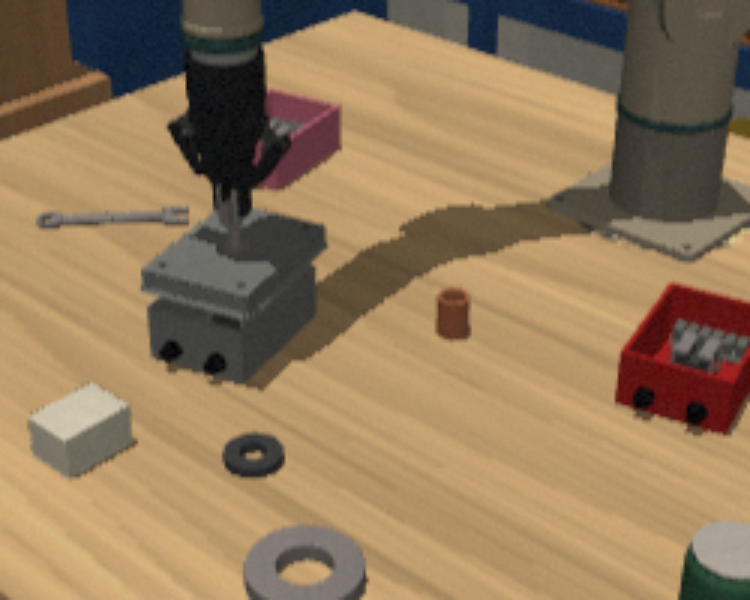

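View pics/side5.png

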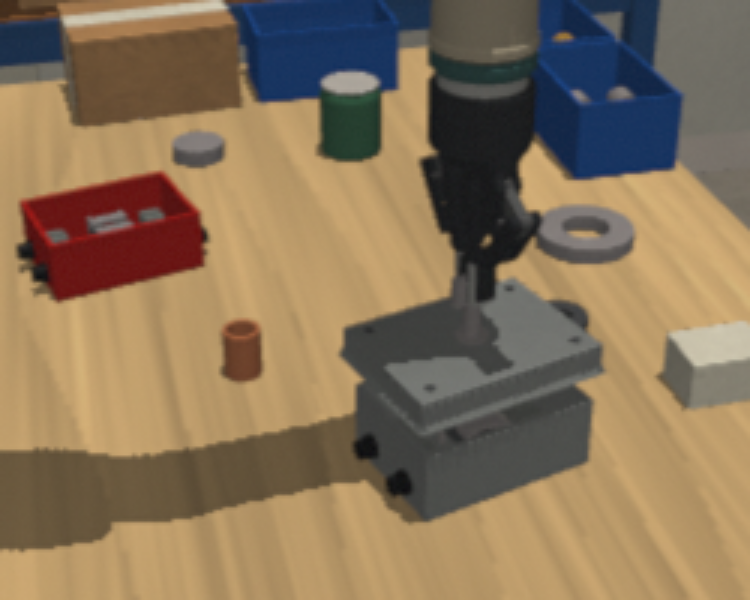

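View pics/wrist5.png

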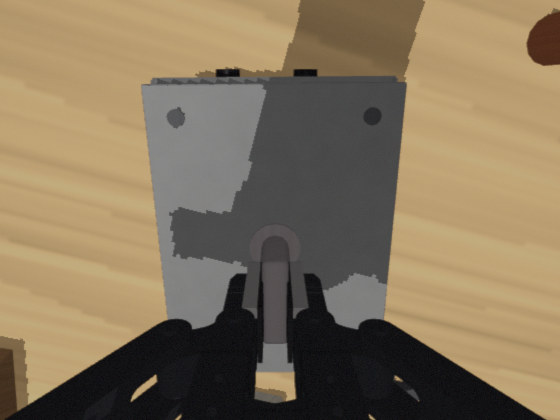

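>>> {"op": "arm_command", "data": {"rot": [[-0.2,-0.2,-0.5],[0,0,0],[0,0,0]], "slide": [[0.7,-5,-10],[0,0,-5],[0,0,0]], "gripper": [5,5,5]}}

```text
clock: 6.97
eef_pos: [557.0, -166.1, 125.5]
tool_rot: [3.14, 0.002, 1.835]
force: [0.3, 1.4, -3.3]
width: 8.9
```

>>> {"op": "arm_command", "data": {"rot": [[0,0,0],[0,0,0]], "slide": [[0,0,0],[0,0,0]], "gripper": [5,5]}}

```text
clock: 7.13
eef_pos: [556.1, -166.1, 124.4]
tool_rot: [-3.141, 0.001, 1.835]
force: [0.5, 0.6, -3.0]
width: 8.9
```

```bash
python3 -c "
from h import *
corr(105.2,[557.1,-165.7,121])"
```

```text
rot [ 0.06 -0.03  0.08] slide [ 1.   0.4 -3.4] F [ 0.5  0.6 -3. ] T [ 0.01  0.02 -0.05] w 8.9 clk 7.1333 q [ 0.54  0.71 -0.48  1.81  0.46  0.74  1.65]
```

>>> {"op": "arm_command", "data": {"rot": [[0,0,0],[0,0,0]], "slide": [[1.2,0.4,-4],[0,0,0]], "gripper": [5,5]}}

```text
clock: 7.3
eef_pos: [557.4, -165.8, 120.2]
tool_rot: [-3.141, 0.001, 1.834]
force: [0.5, -1.2, -3.2]
width: 8.9
```

```bash
python3 - <<'E'
from h import *
corr(105.2,[557.1,-165.7,120])
for n in ("scene","side"):
    im,d=get_image(n)
    a=im[195:275,180:280] if n=="scene" else im[210:310,250:370]
    cv2.imwrite(f"pics/{n}6.png",cv2.resize(a[:,:,::-1],None,fx=6,fy=6,interpolation=cv2.INTER_CUBIC))
E
```

```text
rot [ 0.06 -0.02  0.1 ] slide [-0.3  0.1 -0.2] F [ 0.5 -1.2 -3.2] T [0.02 0.04 0.06] w 8.9 clk 7.3 q [ 0.54  0.71 -0.47  1.81  0.46  0.73  1.65]
```

View pics/scene6.png

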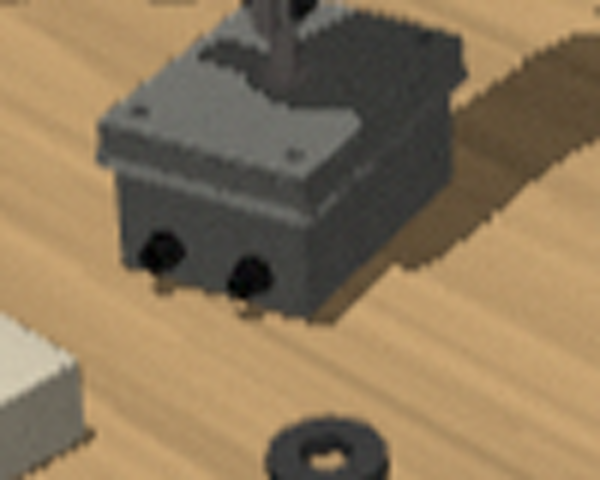

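View pics/side6.png

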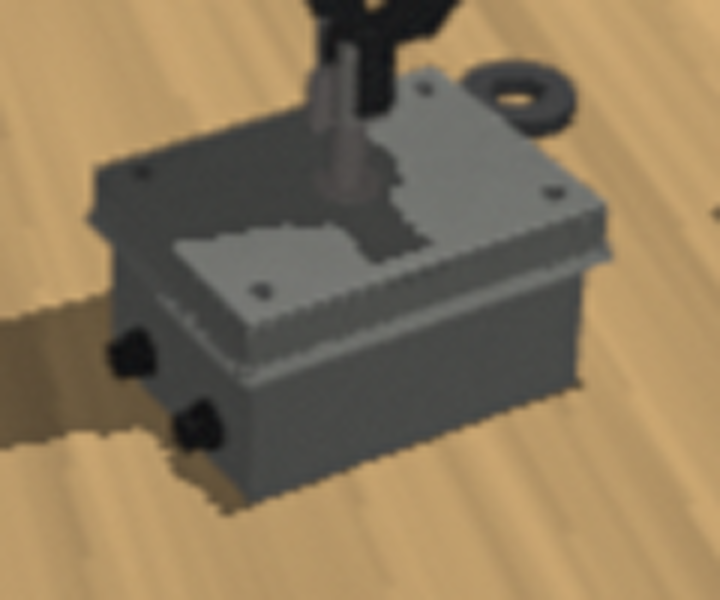

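The cover sits over the box with lips overlapping on all sides, and it looks about 1 mm too far in +x/−y. Descending gently.

>>> {"op": "arm_command", "data": {"rot": [[0,0,0],[0,0,0]], "slide": [[-0.9,0.4,-3],[0,0,0]], "gripper": [5,5]}}

```text
clock: 7.57
eef_pos: [556.9, -165.5, 117.7]
tool_rot: [3.141, 0.002, 1.834]
force: [-0.2, 0.3, -4.3]
width: 8.8
```

>>> {"op": "arm_command", "data": {"rot": [[0,0,0],[0,0,0]], "slide": [[0,0,-3],[0,0,0]], "gripper": [5,5]}}

```text
clock: 7.73
eef_pos: [556.9, -165.6, 114.5]
tool_rot: [3.141, 0.002, 1.834]
force: [-0.0, -0.3, -4.0]
width: 8.5
```

>>> {"op": "arm_command", "data": {"rot": [[0,0,0],[0,0,0]], "slide": [[0,0,-3],[0,0,0]], "gripper": [5,5]}}

```text
clock: 7.9
eef_pos: [556.9, -165.6, 111.2]
tool_rot: [3.141, 0.002, 1.834]
force: [-0.8, 0.4, -3.6]
width: 8.5
```

Now 5–9 mm below rim entry with no lateral force, so it is engaging. Continuing.

>>> {"op": "arm_command", "data": {"rot": [[0,0,0],[0,0,0]], "slide": [[0,0,-4],[0,0,0]], "gripper": [5,5]}}

```text
clock: 8.07
eef_pos: [557.0, -165.6, 106.8]
tool_rot: [3.141, 0.002, 1.834]
force: [0.1, 0.0, -3.4]
width: 8.5
```

>>> {"op": "arm_command", "data": {"rot": [[0,0,0],[0,0,0]], "slide": [[0,0,-4],[0,0,0]], "gripper": [5,5]}}

```text
clock: 8.23
eef_pos: [556.9, -165.7, 102.3]
tool_rot: [3.141, 0.002, 1.834]
force: [-1.1, -0.2, -3.5]
width: 8.7
```

>>> {"op": "arm_command", "data": {"rot": [[0,0,0],[0,0,0]], "slide": [[0,0,-4],[0,0,0]], "gripper": [5,5]}}

```text
clock: 8.4
eef_pos: [556.9, -165.6, 97.8]
tool_rot: [3.141, 0.002, 1.834]
force: [-0.0, 0.7, -3.2]
width: 8.9
```

>>> {"op": "arm_command", "data": {"rot": [[0,0,0],[0,0,0]], "slide": [[0,0,-1.5],[0,0,0]], "gripper": [5,5]}}

```text
clock: 8.57
eef_pos: [557.4, -165.7, 96.7]
tool_rot: [3.14, 0.002, 1.834]
force: [-2.1, 0.4, 3.8]
width: 8.6
```

```bash
python3 -c "
from h import *
corr(105.2,[557.1,-165.7,97])"
```

```text
rot [0.11 0.1  0.12] slide [-0.3  0.   0.3] F [-2.1  0.4  3.8] T [ 0.14  0.58 -0.03] w 8.6 clk 8.5667 q [ 0.52  0.75 -0.45  1.82  0.49  0.68  1.62]
```

```bash
python3 - <<'E'
from h import *
for n in ("wrist","scene","side"):
    c=get_calibration(n); im,d=get_image(n); P=cloud(c,d); ok=d>0
    m=ok&(np.hypot(P[...,0]-557,P[...,1]+167)<105)&(abs(P[...,2]-64)<4.5)
    r=cv2.minAreaRect(P[m][:,:2].astype(np.float32)); 
    A=np.c_[P[m][:,:2]-P[m][:,:2].mean(0),np.ones(m.sum())]
    print(n,"cover",m.sum(),r,np.median(P[m][:,2]), np.linalg.lstsq(A,P[m][:,2],rcond=None)[0].round(4))
    if n!="wrist": cv2.imwrite(f"pics/{n}7.png",cv2.resize((im[195:275,180:280] if n=="scene" else im[210:310,250:370])[:,:,::-1],None,fx=6,fy=6,interpolation=cv2.INTER_CUBIC))
print(telemetry.read_state()['force'],telemetry.read_state()['eef_pos'])
E
```

```text
wrist cover 52238 ((557.30908203125, -167.36216735839844), (159.42965698242188, 120.24296569824219), 15.502181053161621) 63.867043115732415 [9.00000e-04 9.00000e-04 6.38797e+01]
scene cover 980 ((556.1692504882812, -165.4642791748047), (165.83712768554688, 124.62432098388672), 16.176570892333984) 63.89827594785902 [-0.00000e+00 -1.50000e-03  6.38004e+01]
side cover 1927 ((553.265380859375, -166.07098388671875), (161.26651000976562, 125.13693237304688), 15.598864555358887) 63.174997622904016 [-1.4000e-03  2.6000e-03  6.3149e+01]
[-0.65119108  0.01022676  0.87384784] [ 557.39653211 -165.68946867   96.69752455]
```

View pics/side7.png

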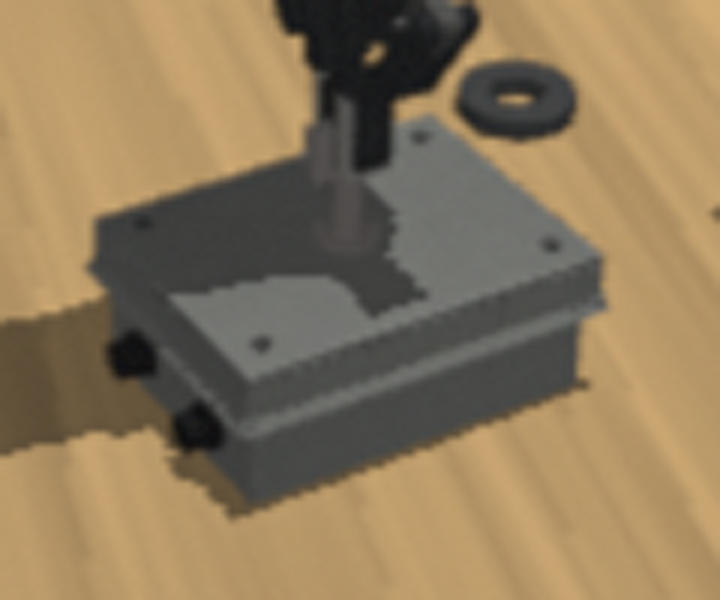

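View pics/scene7.png

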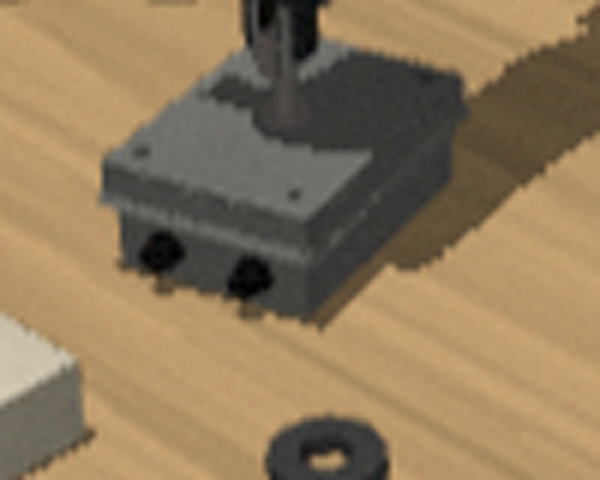

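The cover is home: plate top at 63.9 mm, level, yaw 15.5°. Pressing now in small steps.

>>> {"op": "arm_command", "data": {"rot": [[0,0,0],[0,0,0],[0,0,0]], "slide": [[-0.2,0,-3],[0,0,-3],[0,0,0]], "gripper": [5,5,5]}}

```text
clock: 8.97
eef_pos: [557.4, -165.7, 92.0]
tool_rot: [3.139, 0.003, 1.834]
force: [-1.9, 0.1, 5.7]
width: 8.4
```

>>> {"op": "arm_command", "data": {"rot": [[0,0,0],[0,0,0]], "slide": [[0,0,-3],[0,0,0]], "gripper": [5,5]}}

```text
clock: 9.13
eef_pos: [557.4, -165.7, 89.7]
tool_rot: [3.139, 0.004, 1.834]
force: [-1.6, -0.1, 5.9]
width: 8.4
```

```bash
python3 -c "
from h import *
corr(105.2,[557.1,-165.7,97])"
```

```text
rot [0.19 0.18 0.12] slide [-0.3 -0.   7.3] F [-1.6 -0.1  5.9] T [0.18 0.54 0.02] w 8.4 clk 9.1333 q [ 0.52  0.75 -0.44  1.83  0.5   0.67  1.62]
```

>>> {"op": "arm_command", "data": {"rot": [[0.2,0.2,0],[0,0,0]], "slide": [[0,0,-2.5],[0,0,0]], "gripper": [5,5]}}

```text
clock: 9.3
eef_pos: [557.4, -165.7, 88.1]
tool_rot: [-3.141, 0.0, 1.834]
force: [-2.6, 0.6, 6.4]
width: 8.4
```

>>> {"op": "arm_command", "data": {"rot": [[0,0,0],[0,0,0]], "slide": [[0,0,-2],[0,0,0]], "gripper": [5,5]}}

```text
clock: 9.47
eef_pos: [557.4, -165.7, 87.0]
tool_rot: [-3.141, 0.001, 1.834]
force: [-2.3, -0.7, 6.5]
width: 8.6
```

>>> {"op": "arm_command", "data": {"rot": [[0,0,0],[0,0,0]], "slide": [[0,0,-2],[0,0,0]], "gripper": [5,5]}}

```text
clock: 9.63
eef_pos: [557.4, -165.7, 86.0]
tool_rot: [-3.141, 0.002, 1.834]
force: [-3.4, 0.0, 6.5]
width: 9.0
```

>>> {"op": "arm_command", "data": {"rot": [[0,0,0],[0,0,0]], "slide": [[0,0,-2],[0,0,0]], "gripper": [5,5]}}

```text
clock: 9.8
eef_pos: [557.4, -165.7, 85.0]
tool_rot: [-3.141, 0.002, 1.834]
force: [-3.0, 0.1, 6.5]
width: 8.6
```

>>> {"op": "arm_command", "data": {"rot": [[0,0,0]], "slide": [[-0.5,0,-2]], "gripper": [5]}}

```text
clock: 9.88
eef_pos: [557.4, -165.7, 83.9]
tool_rot: [3.141, 0.003, 1.834]
force: [-1.6, -0.4, 6.5]
width: 8.8
```

>>> {"op": "arm_command", "data": {"rot": [[0,0,0]], "slide": [[-0.5,0,-2]], "gripper": [5]}}

```text
clock: 9.97
eef_pos: [557.4, -165.7, 82.6]
tool_rot: [3.14, 0.004, 1.834]
force: [-1.8, -0.8, 7.0]
width: 8.5
```

>>> {"op": "arm_command", "data": {"rot": [[0,0,0]], "slide": [[-0.5,0,-2]], "gripper": [5]}}

```text
clock: 10.05
eef_pos: [557.5, -165.7, 81.3]
tool_rot: [3.139, 0.004, 1.834]
force: [-2.6, 0.5, 6.9]
width: 8.6
```

>>> {"op": "arm_command", "data": {"rot": [[0,0,0]], "slide": [[-0.5,0,-2]], "gripper": [5]}}

```text
clock: 10.13
eef_pos: [557.5, -165.7, 80.1]
tool_rot: [3.137, 0.005, 1.834]
force: [-2.5, 0.4, 8.0]
width: 8.6
```

>>> {"op": "arm_command", "data": {"rot": [[0.2,0.2,0]], "slide": [[-0.5,0,-2]], "gripper": [5]}}

```text
clock: 10.22
eef_pos: [557.5, -165.7, 79.2]
tool_rot: [3.139, 0.002, 1.834]
force: [-6.1, 1.1, 25.1]
width: 8.9
```

>>> {"op": "arm_command", "data": {"rot": [[0.2,0.2,0]], "slide": [[-0.5,0,-2]], "gripper": [5]}}

```text
clock: 10.3
eef_pos: [557.5, -165.7, 79.2]
tool_rot: [3.141, -0.001, 1.834]
force: [-7.4, 1.8, 26.2]
width: 8.5
```

>>> {"op": "arm_command", "data": {"rot": [[0.1,0.1,0]], "slide": [[-0.5,0,-2]], "gripper": [5]}}

```text
clock: 10.38
eef_pos: [557.5, -165.7, 79.3]
tool_rot: [3.141, -0.002, 1.834]
force: [-5.7, 2.4, 19.3]
width: 9.2
```

>>> {"op": "arm_command", "data": {"rot": [[0.1,0.1,0]], "slide": [[-0.5,0,-2]], "gripper": [5]}}

```text
clock: 10.47
eef_pos: [557.5, -165.7, 79.3]
tool_rot: [-3.142, -0.002, 1.835]
force: [-4.6, 1.5, 15.8]
width: 8.7
```

It bottomed suddenly at plunge 17.8 mm (peak 26 N), which fits the floor rather than the lands (lands allow at most 14 mm). The pin is under the ridge, so I'm holding lightly and turning clockwise.

>>> {"op": "arm_command", "data": {"rot": [[0,0,-4],[0,0,-5]], "slide": [[0,0,-1.2],[0,0,-1.4]], "gripper": [5,5]}}

```text
clock: 10.63
eef_pos: [557.5, -165.9, 79.3]
tool_rot: [3.141, -0.001, 1.674]
force: [-4.8, 1.3, 12.1]
width: 8.9
```

>>> {"op": "arm_command", "data": {"rot": [[0,0,-5],[0,0,-5]], "slide": [[0,0,-1.4],[0,0,-1.4]], "gripper": [5,5]}}

```text
clock: 10.8
eef_pos: [557.5, -166.1, 79.4]
tool_rot: [3.14, 0.0, 1.491]
force: [-4.9, 0.8, 12.8]
width: 8.9
```

```bash
python3 -c "
from h import *
corr(17.5,[557.4,-165.7,79.6])"
```

```text
rot [ 6.000e-02  6.000e-02 -6.792e+01] slide [-0.1  0.4  0.2] F [-4.9  0.8 12.8] T [0.22 1.05 0.08] w 8.9 clk 10.8 q [ 0.46  0.76 -0.34  1.83  0.41  0.62  1.36]
```

>>> {"op": "arm_command", "data": {"rot": [[0,0,-5],[0,0,-5],[0,0,-5]], "slide": [[0,0,-1.4],[0,0,-1.4],[0,0,-1.4]], "gripper": [5,5,5]}}

```text
clock: 11.05
eef_pos: [557.5, -166.5, 79.3]
tool_rot: [3.139, 0.002, 1.216]
force: [-4.2, 0.1, 11.9]
width: 9.1
```

>>> {"op": "arm_command", "data": {"rot": [[0,0,-5],[0,0,-5],[0,0,-5]], "slide": [[0,0,-1.4],[0,0,-1.4],[0,0,-1.4]], "gripper": [5,5,5]}}

```text
clock: 11.3
eef_pos: [557.3, -166.8, 79.3]
tool_rot: [3.137, 0.004, 0.941]
force: [-4.6, 1.3, 12.6]
width: 8.5
```

```bash
python3 -c "
from h import *
corr(17.5,[557.4,-165.7,79.6])"
```

```text
rot [ 3.500e-01 -3.000e-02 -3.644e+01] slide [0.1 1.1 0.3] F [-4.6  1.3 12.6] T [ 0.32  0.95 -0.  ] w 8.5 clk 11.3 q [ 0.36  0.74 -0.19  1.84  0.24  0.59  0.96]
```

>>> {"op": "arm_command", "data": {"rot": [[0.1,0,-5],[0.1,0,-5],[0.1,0,-5]], "slide": [[0,0.2,-1.4],[0,0.2,-1.4],[0,0.2,-1.4]], "gripper": [5,5,5]}}

```text
clock: 11.55
eef_pos: [557.0, -167.1, 79.3]
tool_rot: [3.138, 0.001, 0.667]
force: [-5.1, 0.5, 12.2]
width: 8.7
```

>>> {"op": "arm_command", "data": {"rot": [[0,0,-5],[0,0,-5],[0,0,-4]], "slide": [[0,0.2,-1.4],[0,0.2,-1.4],[0,0,-1.4]], "gripper": [5,5,5]}}

```text
clock: 11.8
eef_pos: [556.7, -167.3, 79.3]
tool_rot: [3.137, 0.002, 0.41]
force: [-5.3, 1.1, 13.9]
width: 8.6
```

```bash
python3 -c "
from h import *
corr(17.5,[557.4,-165.7,79.6])"
```

```text
rot [ 0.29  0.01 -5.98] slide [0.7 1.6 0.3] F [-5.3  1.1 13.9] T [0.45 0.97 0.11] w 8.6 clk 11.8 q [ 0.27  0.73 -0.05  1.84  0.07  0.57  0.59]
```

>>> {"op": "arm_command", "data": {"rot": [[0,0,-3],[0,0,-3],[0,0,-1.5]], "slide": [[0,0,-1.4],[0,0,-1.4],[0,0,-1.4]], "gripper": [5,5,5]}}

```text
clock: 12.05
eef_pos: [556.6, -167.3, 79.3]
tool_rot: [3.135, 0.001, 0.271]
force: [-4.5, 0.4, 12.9]
width: 8.6
```

```bash
python3 - <<'E'
from h import *
corr(17.5,[557.4,-165.7,79.6])
c=get_calibration("wrist"); im,d=get_image("wrist"); P=cloud(c,d)
m=(d>0)&(np.hypot(P[...,0]-557,P[...,1]+167)<105)&(abs(P[...,2]-64)<3)
print(m.sum(),cv2.minAreaRect(P[m][:,:2].astype(np.float32)),np.median(P[m][:,2]))
cv2.imwrite("pics/w8.png",im[:,:,::-1])
E
```

```text
rot [0.36 0.03 1.96] slide [0.8 1.6 0.3] F [-4.5  0.4 12.9] T [0.35 0.94 0.06] w 8.6 clk 12.05 q [ 0.25  0.73 -0.01  1.84  0.02  0.57  0.49]
61872 ((557.1907958984375, -167.1858673095703), (160.2372283935547, 119.83248901367188), 15.534689903259277) 63.777767034175284
```

View pics/w8.png

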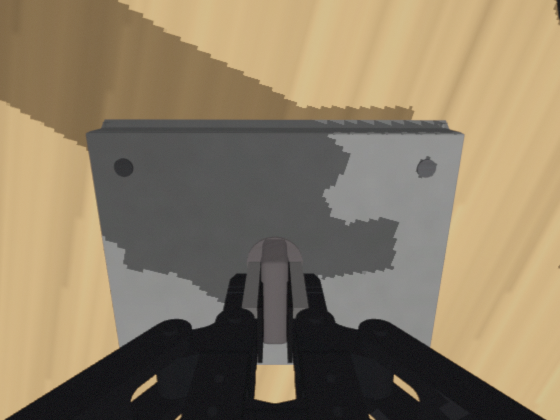

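The wing is at 90° to the cover (stud ≈ 1.57) and the cover hasn't moved. Easing up so that the spring lifts the pin into the notch.

>>> {"op": "arm_command", "data": {"rot": [[0,0,0],[0,0,0],[0,0,0]], "slide": [[0,0,-0.8],[0,0,-0.5],[0,0,-0.5]], "gripper": [5,5,5]}}

```text
clock: 12.35
eef_pos: [556.5, -167.3, 80.2]
tool_rot: [3.134, 0.001, 0.271]
force: [-1.9, 0.3, 7.0]
width: 8.8
```

>>> {"op": "arm_command", "data": {"rot": [[0,0,0],[0,0,0],[0,0,0]], "slide": [[0,0,0],[0,0,0],[0,0,0]], "gripper": [5,5,5]}}

```text
clock: 12.6
eef_pos: [556.5, -167.3, 82.4]
tool_rot: [3.134, 0.0, 0.271]
force: [-1.9, 0.5, 7.3]
width: 8.5
```

>>> {"op": "arm_command", "data": {"rot": [[0,0,0],[0,0,0],[0,0,0]], "slide": [[0,0,0],[0,0,0],[0,0,0]], "gripper": [5,5,5]}}

```text
clock: 12.85
eef_pos: [556.5, -167.3, 83.3]
tool_rot: [3.134, 0.0, 0.271]
force: [-1.0, -0.5, 1.1]
width: 8.8
```

```bash
python3 -c "
from h import *
corr(15.5,[557.4,-165.7,79.6])"
```

```text
rot [ 0.44  0.11 -0.04] slide [ 0.9  1.6 -3.7] F [-1.  -0.5  1.1] T [0.2  0.23 0.  ] w 8.8 clk 12.85 q [ 0.24  0.73 -0.01  1.84  0.02  0.57  0.49]
```

It rose 4 mm and the force dropped to 1 N, so the pin is in the notch. Releasing and retreating straight up.

>>> {"op": "arm_command", "data": {"rot": [[0,0,0],[0,0,0],[0,0,0]], "slide": [[0,0,0],[0,0,0],[0,0,0]], "gripper": [40,40,40]}}

```text
clock: 13.1
eef_pos: [557.5, -167.3, 82.8]
tool_rot: [3.133, -0.001, 0.272]
force: [0.8, -0.0, -1.1]
width: 39.7
```

>>> {"op": "arm_command", "data": {"rot": [[0,0,0],[0,0,0],[0,0,0],[0,0,0],[0,0,0]], "slide": [[0,0,10],[0,0,25],[0,0,30],[0,0,30],[0,0,10]], "gripper": [40,40,40,40,40]}}

```text
clock: 13.52
eef_pos: [555.1, -166.2, 190.0]
tool_rot: [3.137, 0.005, 0.273]
force: [0.3, -0.1, -0.2]
width: 40.1
```

>>> {"op": "arm_command", "data": {"rot": [[0,0,0],[0,0,0]], "slide": [[0,0,10],[0,0,0]], "gripper": [40,40]}}

```text
clock: 13.68
eef_pos: [557.6, -166.7, 205.6]
tool_rot: [3.133, -0.003, 0.273]
force: [0.8, -1.3, -0.2]
width: 39.9
```

```bash
python3 - <<'E'
from h import *
s=telemetry.read_state(); print(s['eef_pos'],s['force'],s['clock'])
c=get_calibration("wrist"); im,d=get_image("wrist"); P=cloud(c,d)
m=(d>0)&(np.hypot(P[...,0]-557,P[...,1]+167)<105)&(abs(P[...,2]-64)<3)
A=np.c_[P[m][:,:2]-P[m][:,:2].mean(0),np.ones(m.sum())]
print('cover',m.sum(),cv2.minAreaRect(P[m][:,:2].astype(np.float32)),np.median(P[m][:,2]),np.linalg.lstsq(A,P[m][:,2],rcond=None)[0].round(4))
m=(d>0)&(np.hypot(P[...,0]-557,P[...,1]+167)<30)&(P[...,2]>95)&(P[...,2]<125)
print('wing',m.sum(),cv2.minAreaRect(P[m][:,:2].astype(np.float32)),np.percentile(P[m][:,2],[5,50,95]))
cv2.imwrite("pics/w9.png",im[:,:,::-1])
im,d=get_image("scene"); cv2.imwrite("pics/scene9.png",im[:,:,::-1])
E
```

```text
[ 557.58868575 -166.7056584   205.63734977] [ 0.83293873 -1.31579291 -0.16718455] 13.6833
cover 28546 ((557.2975463867188, -167.05357360839844), (160.1935577392578, 119.1993179321289), 15.648987770080566) 63.77144475428972 [7.00000e-04 4.00000e-04 6.37805e+01]
wing 744 ((557.1608276367188, -167.02696228027344), (9.741096496582031, 36.21718978881836), 15.71687126159668) [101.66165661 104.04432764 105.24750651]
```

View pics/w9.png

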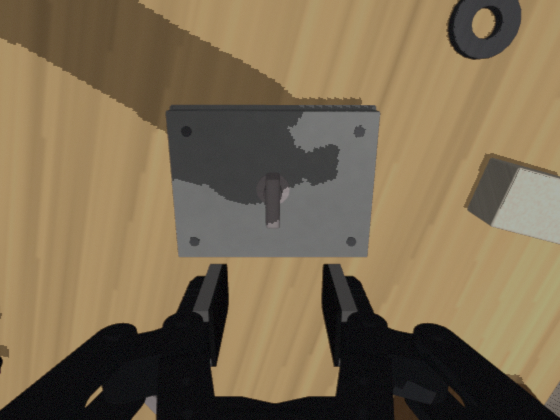

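View pics/scene9.png

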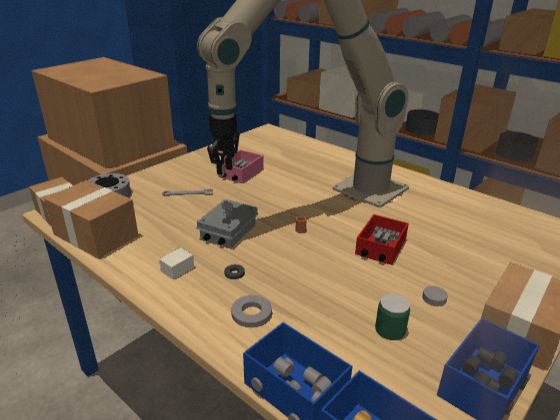

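The wing (272,200) stands across the cover with its top at 104 mm, which is a 14 mm plunge and means it is caught. The cover is level at 63.8 mm and the bystanders are unmoved.

```bash
python3 -c "
from cell import ctrl
print(ctrl.finish_job())"
```

```text
the job is handed in; nothing more can be done
None
```

The cover is on the box and latched, and the job is handed in at about 13.8 s. I lifted the cover by its wing with the stud turned back to 0, lowered it home, then pressed the wing down until it bottomed. I turned it 90° clockwise against little resistance, eased up into the notch, let go and backed off.

**Last checks:**
- **Cover:** the plate top is at 63.8 mm (64 expected) and level. It stands at yaw 15.6°, and I estimated the box at about 15.5°.
- **Stud:** the wing is 90° to the cover (about 1.57 rad). Its top is at 104 mm, about 14 mm below its free height. After the turn it rose 4 mm before the force fell to about 1 N, as it should when the pin enters the notch.
- **Force:** pressing peaked at 26 N when the stud bottomed, and I held 12–14 N while turning. The limit is 30 N.
- **Other parts:** none of them moved as far as I could see in the last scene picture; I did not measure them.

**What went less smoothly:**
- **First grip:** it was too high, because the arm had drifted, and it dragged the loose cover about 5 mm on the bench. I opened and regripped lower before lifting.
- **Side camera:** it read positions about 4 mm lower in x than the wrist camera, so I mainly used the wrist readings.
- **Sideways force:** the force reading showed an unexplained 5–7 N sideways while the stud was bottomed and turning. It disappeared on release.

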